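Pack the closed sample containers into the carrier

TASK

Pack the four closed amber containers (vial, small jar, wide jar, bottle) into the grey carrier on the bench, each standing upright and fully down in the white ring of its own size, from the vial in the narrowest to the bottle in the widest. Leave the two open jars without caps standing where they are. It is glass: set each one down rather than dropping it, and tip nothing over.

Things in the scene. Friction and masses are not known exactly. Their poses are not given: they have to be found in the camera images.
- vial: The slimmest closed container: straight cylinder, 28 mm diameter, 75 mm high (the cap, the top 18 mm, is of the same diameter), about 50 g. Amber glass, black screw cap, loose, upright, 25 mm or more clear of other tall things. Origin: centre of the underside, z up; round, yaw means nothing.
- small_jar: Small closed jar: straight cylinder, 44 mm diameter, 72 mm high (cap, top 18 mm, of the same diameter), about 100 g. Amber glass, black screw cap, loose, upright, 25 mm or more clear of other tall things. Origin: centre of the underside, z up; round, yaw means nothing.
- wide_jar: Wide closed jar: straight cylinder, 60 mm diameter, 78 mm high (cap, top 18 mm, of the same diameter), about 180 g. Amber glass, black screw cap, loose, upright, 25 mm or more clear of other tall things. Origin: centre of the underside, z up; round, yaw means nothing.
- bottle: Largest closed container, a squat bottle: body 76 mm diameter up to 52 mm, shoulder sloping to a 34 mm neck at 69 mm, cap 44 mm diameter from 76 mm to the top at 102 mm; grip the cap. About 300 g. Amber glass, black screw cap, loose, upright, 25 mm or more clear of other tall things. Origin: centre of the underside, z up; round, yaw means nothing.
- open_small_jar: Look-alike that stays: the small jar without its cap, an empty open amber glass, 44 mm diameter, 60 mm high, walls 3 mm. Loose; origin at the centre of the underside, z up.
- open_wide_jar: Look-alike that stays: the wide jar without its cap, an empty open amber glass, 60 mm diameter, 66 mm high, walls 3 mm. Loose; origin at the centre of the underside, z up.
- socket_vial: White ring, inside 43 mm, outside 49 mm diameter, 22 mm high, open below; the vial fits with 7.5 mm to spare all round. Fixed on the floor of the fixed grey carrier (222 mm square, 28 mm high, walls and floor 5 mm; four rings in a 2 x 2 square, pitch 105 mm, their places vary). Origin: centre of its underside, on that floor, 5 mm above the bench; z up.
- socket_small_jar: White ring, inside 59 mm, outside 65 mm diameter, 22 mm high, open below; the small jar fits with 7.5 mm to spare all round. Fixed on the floor of the fixed grey carrier (222 mm square, 28 mm high, walls and floor 5 mm; four rings in a 2 x 2 square, pitch 105 mm, their places vary). Origin: centre of its underside, on that floor, 5 mm above the bench; z up.
- socket_wide_jar: White ring, inside 75 mm, outside 81 mm diameter, 22 mm high, open below; the wide jar fits with 7.5 mm to spare all round. Fixed on the floor of the fixed grey carrier (222 mm square, 28 mm high, walls and floor 5 mm; four rings in a 2 x 2 square, pitch 105 mm, their places vary). Origin: centre of its underside, on that floor, 5 mm above the bench; z up.
- socket_bottle: White ring, inside 92 mm, outside 98 mm diameter, 22 mm high, open below; the bottle fits with 8 mm to spare all round. Fixed on the floor of the fixed grey carrier (222 mm square, 28 mm high, walls and floor 5 mm; four rings in a 2 x 2 square, pitch 105 mm, their places vary). Origin: centre of its underside, on that floor, 5 mm above the bench; z up.

How it is judged:
At the end, for the whole second after the job is handed in: Vial, small jar, wide jar and bottle each stand in their own ring: within 10 mm of its axis, underside within 6 mm of the ring's, tilted less than 0.1 rad, at rest; both open jars are upright, at rest and within 20 mm of where they started (horizontal distance between vial and socket_vial below 0.01 m and z of vial in the frame of socket_vial below 0.006 m and angle between each of vial, small_jar, wide_jar, bottle, open_small_jar, open_wide_jar's own z axis and vertical below 0.1 rad and linear speed of each of vial, small_jar, wide_jar, bottle, open_small_jar, open_wide_jar below 0.02 m/s and horizontal distance between small_jar and socket_small_jar below 0.01 m and z of small_jar in the frame of socket_small_jar below 0.006 m and horizontal distance between wide_jar and socket_wide_jar below 0.01 m and z of wide_jar in the frame of socket_wide_jar below 0.006 m and horizontal distance between bottle and socket_bottle below 0.01 m and z of bottle in the frame of socket_bottle below 0.006 m and distance of each of open_small_jar, open_wide_jar from where it was at the start of the episode below 0.02 m); the robot touches nothing.
It fails at once if a closed container is tipped over (beyond 0.7 rad) (angle between any of vial, small_jar, wide_jar, bottle's own z axis and vertical above 0.7 rad).
It fails at once if a closed container is dropped: out of the fingers and faster than 0.75 m/s, a fall of about 3 cm ((linear speed of vial above 0.75 m/s and contact force between vial and the fingers below 0.05 N) or (linear speed of small_jar above 0.75 m/s and contact force between small_jar and the fingers below 0.05 N) or (linear speed of wide_jar above 0.75 m/s and contact force between wide_jar and the fingers below 0.05 N) or (linear speed of bottle above 0.75 m/s and contact force between bottle and the fingers below 0.05 N)).
It fails at once if an open jar is moved by more than 3 cm or tipped beyond 0.5 rad (distance of any of open_small_jar, open_wide_jar from where it was at the start of the episode above 0.03 m or angle between any of open_small_jar, open_wide_jar's own z axis and vertical above 0.5 rad).
It also fails if it takes over 128 s, if anything falls off the work surface, if the arm or the gripper's body presses on something with over 40 N, if the wrist force passes 120 N, or if a joint passes its speed limit or range.

ROBOT

A 6-joint arm with a two-finger parallel gripper is mounted at the origin on the work surface. World frame = base frame: x ahead of the robot, y to its left, z up, the work surface at z = 0. Lengths are in m, angles in rad, forces in N, time in s.
With the tool pointing down it reaches from about 0.35 to 0.975 m from the base axis. Payload 4.9 kg.
Tool frame: the origin (TCP) lies at the very end of the fingers, on their centre line; the grasp point (between the pads) lies 19 mm behind it; z points along the fingers, y is the line along which they close (so a half turn about z gives the same grasp; the last joint's range is limited). The gripper opens to 85 mm and grips with 20 to 120 N. Pads are 22 mm wide; open, the fingers measure 114 mm over their backs; the gripper's body (76 mm by 85 mm) begins 54 mm behind the grasp point. The pads swing forward as they close: fully open they stand 13 mm farther back than shut.
Start: joints at [-1.418, 0.053, 1.613, -0, 1.476, -0.119], TCP at [0.168, -0.602, 0.231] pointing down, gripper open.
Joint ranges: [-3.01, 3.01], [-1.01, 2.22], [0.06, 2.58], [-1.02, 4.17], [0.09, 2.62], [-3.14, 3.14]. Speed limits (rad/s): [2.57, 2.57, 3.14, 3.14, 3.14, 3.14].

INTERFACE

Orientations are given as a rotation vector (axis times angle).
In Python, from station import get_obs, optics, ctrl gives the robot as it stands.
- The arm moves only by the shell command python3 -m pendant 'ROWS' [FORCE]. ROWS is JSON, a list of rows, each a list of 3 entries, a list of its own where there are three numbers: the shift along the tool's x, y, z in mm, then the turn, a rotation vector about the tool's x, y, z in rad, then the opening, from 0 (shut) to 1 (fully open). A call has 1 to 12 rows; each row shifts and turns the commanded pose from where the row before left it, along the tool's axes as they then stand; what a row does not reach is not made up. A row lasts 1/12 s, in which the tool goes at most 41.7 mm and 7.16 degrees, less where a joint would pass 70% of its speed; a pose out of reach is approached as far as the arm can. A call is refused whole if a number of a shift passes 41.7 or a number of a turn 0.125, either way. A call with a gripper value outside its range is refused whole. The fingers move at their own pace and stop on an object; FORCE is the grip in N (left out, the last holds). Time passes only in rows, so rows that do not move let the fingers close. It gives the time, the measured TCP pose, the force, the opening and the grip force at its end, in the units of the state.
- get_obs(): the state, without advancing time (a new reading comes with each control period).
- optics.get_image(name): name is "side" or "top"; returns the picture (480x640x3 uint8, red, green, blue); there is no depth.
- optics.camera_model(name): a dict with "fx", "fy", "cx", "cy" (pixels), "distortion" ([k1, k2, p1, p2, k3] as OpenCV has them; the pictures are not rectified), "cam_to_world" (4x4, takes a point from camera to world coordinates). Camera axes: x right, y up, looking along -z (the intrinsics and any distortion apply to the point x, -y, -z); pixel columns grow to the right and rows downward; lengths in m; the calibration is good to about 2 mm. A picture is of the moment at which its call begins. camera_model takes no time and is no camera call.
- ctrl.finish_job(): hands the job in; it is judged then, once.
The state is a dict: "t": time; "q": joint angles; "dq": joint speeds; "effort": joint torques, N m; "tool_pos": TCP position; "tool_rot": TCP orientation; "contact_force": force on the tool from outside, world axes, zero at the start; "wrist_torque": the same for the moment, N m; "opening": finger opening in m; "grip_force": force on a finger pad.
Only numpy, scipy, OpenCV 4.12 (cv2) and the standard library are available. Lean on these libraries where they do the work, as an engineer would, in place of code of your own. Each camera call takes 0.05 s, during which the arm holds its last target. There are 200 camera calls.

## Working session

There is one attempt and no reset: what is moved stays moved. The work goes in short steps, Python scripts to look and compute and a shell command to move; the robot and the scene stay as the last step left them, time stands still between calls to the robot, and variables do not carry over. Pictures are saved under pics/ and viewed, at most 14 in all, crops included, and the job is handed in when it is done.

```bash
mkdir -p pics; ls; python3 - <<'E'
from station import get_obs, optics, ctrl
import cv2
for n in("top","side"):
    cv2.imwrite(f"pics/{n}0.png",optics.get_image(n)[:,:,::-1]); print(n,optics.camera_model(n))
print(get_obs())
E
```

```text
pics
top {'fx': 598.0757281205174, 'fy': 598.0757281205174, 'cx': 309.05961949563334, 'cy': 240.78005990376, 'distortion': array([-0.09249157,  0.        ,  0.        ,  0.        ,  0.        ]), 'cam_to_world': array([[-1.72438000e-03,  9.87275156e-01, -1.59011928e-01,
         3.32046299e-01],
       [-9.99969249e-01, -4.85898604e-04,  7.82715720e-03,
        -7.76781743e-04],
       [ 7.65029417e-03,  1.59020536e-01,  9.87245634e-01,
         1.32742229e+00],
       [ 0.00000000e+00,  0.00000000e+00,  0.00000000e+00,
         1.00000000e+00]])}
side {'fx': 531.1873296712229, 'fy': 531.1873296712229, 'cx': 320.92592901983573, 'cy': 235.63401466434152, 'distortion': array([-0.10950852,  0.        ,  0.        ,  0.        ,  0.        ]), 'cam_to_world': array([[ 0.96848476,  0.18383407, -0.16805448,  0.38756837],
       [-0.24862237,  0.67295955, -0.69664364, -0.72753939],
       [-0.01497296,  0.71647085,  0.69745633,  0.77738563],
       [ 0.        ,  0.        ,  0.        ,  1.        ]])}
{'t': 0.1, 'q': array([-1.41802741e+00,  5.32872658e-02,  1.61417630e+00, -1.14956097e-05,
        1.47599155e+00, -1.19046880e-01]), 'dq': array([ 2.70747318e-03,  7.18931155e-05, -4.69277623e-03, -1.37723956e-03,
       -5.78489230e-04, -4.47358523e-04]), 'effort': array([ 3.36060621e-04, -3.94902205e+01, -3.71362388e+01, -5.44797990e-05,
        3.94264251e-03, -1.49611719e-05]), 'tool_pos': array([ 0.16768237, -0.6014945 ,  0.23017646]), 'tool_rot': array([-3.11077810e+00, -4.25403487e-01,  6.72575531e-05]), 'contact_force': array([ 0.83611828, -0.0800158 , -0.03130973]), 'wrist_torque': array([ 0.023045  , -0.00767483,  0.01454382]), 'grip_force': 0.0, 'opening': 0.08556458207377936}
```

View pics/top0.png

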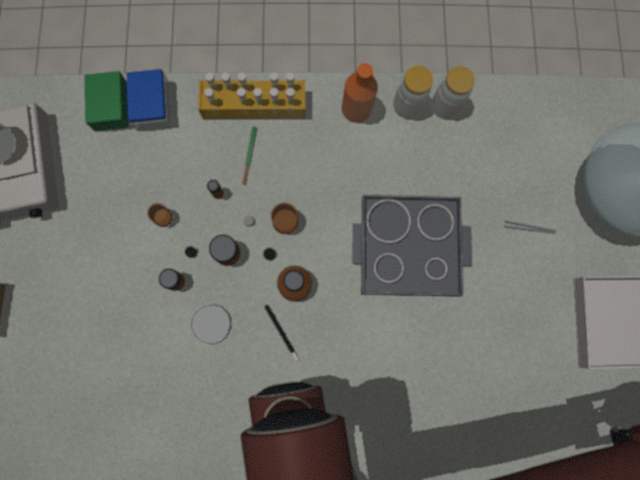

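View pics/side0.png

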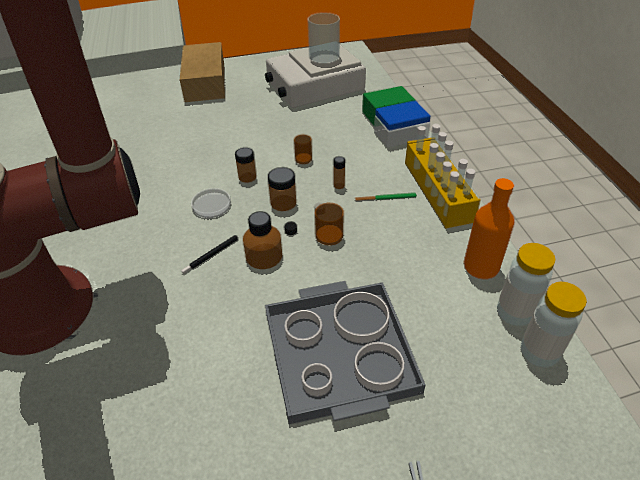

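The top view shows the caps of the vial (214,187), small jar (171,279), wide jar (223,249) and bottle (294,282). The open jars are at (160,214) and (285,218). The rings are bottle (389,221), wide jar (435,222), small jar (389,268) and vial (436,269). The side view agrees.

```bash
cat > h.py <<'E'
import numpy as np, cv2
from station import get_obs, optics
M={n:optics.camera_model(n) for n in("top","side")}
def K(m): return np.array([[m["fx"],0,m["cx"]],[0,m["fy"],m["cy"]],[0,0,1]])
def ray(n,uv,z):
    m=M[n];p=cv2.undistortPoints(np.array([[uv]],float),K(m),m["distortion"])[0,0]
    T=m["cam_to_world"];d=T[:3,:3]@[p[0],-p[1],-1];o=T[:3,3];return (o+d*(z-o[2])/d[2])[:2]
def proj(n,P):
    m=M[n];T=m["cam_to_world"];c=(np.atleast_2d(P)-T[:3,3])@T[:3,:3];c=c*[1,-1,-1]
    return cv2.projectPoints(c,np.zeros(3),np.zeros(3),K(m),m["distortion"])[0][:,0]
def circ(n,x,y,z,r):
    a=np.linspace(0,2*np.pi,60);return proj(n,np.c_[x+r*np.cos(a),y+r*np.sin(a),z+0*a])
def draw(n,im,box,circs,out,s=4):
    x0,y0,x1,y1=box;c=cv2.resize(im[y0:y1,x0:x1,::-1],None,fx=s,fy=s,interpolation=cv2.INTER_CUBIC)
    for q in circs:
        p=((circ(n,*q)-[x0-.5,y0-.5])*s*8).astype(np.int32);cv2.polylines(c,[p],True,(0,255,0),1,shift=3)
    cv2.imwrite(out,c)
E
python3 - <<'E'
from h import *
px={"vial":((214,187),(339,160),.075,.014),"small":((171,279),(245,153),.072,.022),"wide":((223,249),(282,175),.078,.030),"bottle":((294,282),(259,220),.102,.022),
"oS":((160,214),(303,140),.060,.022),"oW":((285,218),(329,211),.066,.030),
"rB":((389,221),(361,317),.027,.049),"rW":((435,222),(379,367),.027,.0405),"rS":((389,268),(303,328),.027,.0325),"rV":((436,269),(317,378),.027,.0245)}
C=[]
for k,(a,b,z,r) in px.items():
    A=ray("top",a,z);B=ray("side",b,z);print(k,A.round(4),B.round(4),np.hypot(*A).round(3));C.append((*((A+B)/2),z,r))
for n,box in(("top",(145,165,345,310)),("side",(225,130,425,275))):
    im=optics.get_image(n);draw(n,im,box,C,f"pics/{n}1.png")
E
```

```text
vial [0.6513 0.1941] [0.6556 0.1971] 0.68
small [0.4526 0.281 ] [0.4573 0.2853] 0.533
wide [0.5158 0.1712] [0.5219 0.1739] 0.543
bottle [0.4437 0.0206] [0.448  0.0189] 0.444
oS [0.5952 0.3127] [0.6005 0.3175] 0.672
oW [0.5848 0.0409] [0.5924 0.0477] 0.586
rB [ 0.5859 -0.1887] [ 0.5853 -0.1945] 0.616
rW [ 0.5837 -0.2916] [ 0.5833 -0.2989] 0.653
rS [ 0.481  -0.1863] [ 0.4818 -0.1911] 0.516
rV [ 0.4785 -0.2901] [ 0.4812 -0.2924] 0.56
```

View pics/top1.png

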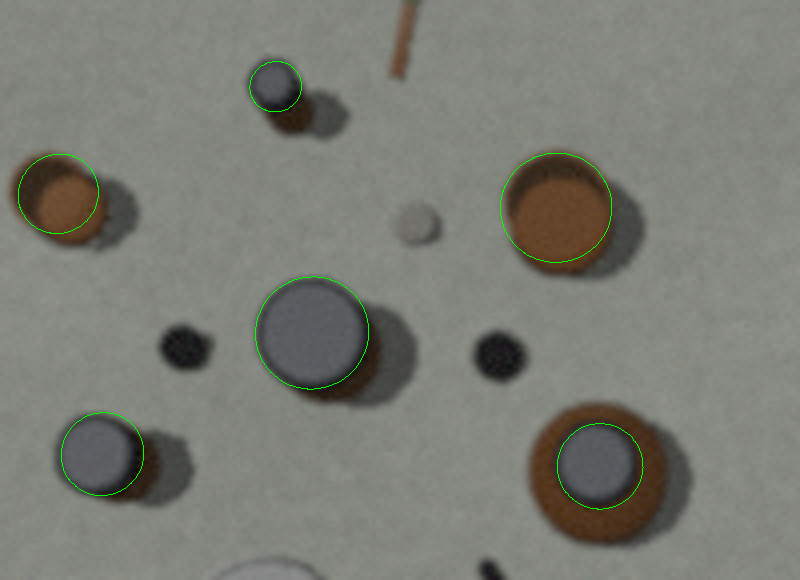

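View pics/side1.png

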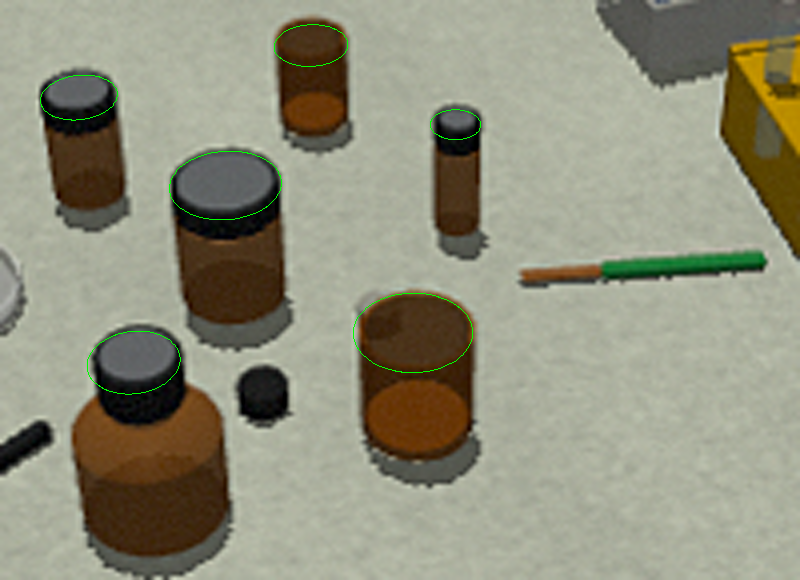

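The overlays sit on the caps to within about 1 px in both views. The largest offsets are the small jar, about 0.75 px to the left in the top view, and the bottle cap, about 1.5 px up in the side view. Next I check the rings and start moving to the wide jar.

```bash
cat >> h.py <<'E'
def go(x,y,z):
    o=get_obs();R=cv2.Rodrigues(np.array(o["tool_rot"]))[0]
    d=R.T@(np.array([x,y,z])-o["tool_pos"])*1e3
    print("t %.2f tcp %s open %.1f  tool shift mm %s"%(o["t"],o["tool_pos"].round(4),o["opening"]*1e3,d.round(1)))
E
python3 - <<'E'
from h import *
C=[(.5856,-.1916,.027,.049),(.5835,-.2952,.027,.0405),(.4814,-.1887,.027,.0325),(.4798,-.2913,.027,.0245)]
for n,box in(("top",(350,185,475,305)),("side",(255,280,430,425))):
    im=optics.get_image(n);draw(n,im,box,C,f"pics/_{n}.png")
a=cv2.imread("pics/_top.png");b=cv2.imread("pics/_side.png");h=400
f=lambda i:cv2.resize(i,(int(i.shape[1]*h/i.shape[0]),h))
c=np.hstack([f(a),f(b)]);c=cv2.resize(c,None,fx=800/c.shape[1],fy=800/c.shape[1]) if c.shape[1]>800 else c
cv2.imwrite("pics/rings.png",c);print(c.shape)
go(.519,.1725,.22)
E
```

```text
(356, 800, 3)
t 0.30 tcp [ 0.1677 -0.6019  0.2309] open 85.2  tool shift mm [ 546.2 -651.7   11.4]
```

View pics/rings.png

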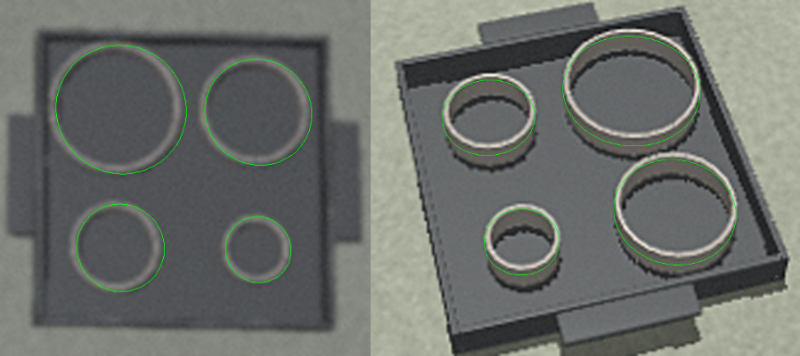

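The ring overlays sit a little low: the true rings are about 1 px up and left in the top view and about 2.5 px up in the side view. I'll fit the rigid 2×2 pattern by brightness in each camera, and do the first leg of the move.

```bash
python3 - <<'E'
from h import *
from scipy.optimize import minimize
def cen(p):
    c,s=np.cos(p[2]),np.sin(p[2]);k=.0525
    return {n:(p[0]+c*a*k-s*b*k,p[1]+s*a*k+c*b*k) for n,a,b in(("B",1,1),("W",1,-1),("S",-1,1),("V",-1,-1))}
r={"B":.0475,"W":.039,"S":.031,"V":.023}
def samp(n,im,x,y,R): 
    p=circ(n,x,y,.027,R).astype(np.float32);return cv2.remap(im,p[:,0].reshape(1,-1),p[:,1].reshape(1,-1),cv2.INTER_LINEAR).mean()
res={}
for n in M:
    im=cv2.GaussianBlur(cv2.cvtColor(optics.get_image(n),cv2.COLOR_RGB2GRAY).astype(np.float32),(0,0),.8)
    f=lambda p:-sum(samp(n,im,*c,r[k]) for k,c in cen(p).items())
    best=min((minimize(f,[.533+dx,-.238+dy,0],method="Nelder-Mead",options=dict(initial_simplex=[[.533+dx,-.238+dy,0],[.536+dx,-.238+dy,0],[.533+dx,-.235+dy,0],[.533+dx,-.238+dy,.03]])) for dx in(-.004,0,.004) for dy in(-.004,0,.004)),key=lambda q:q.fun)
    print(n,best.x.round(4),best.fun);res[n]=best.x
print({k:np.round(v,4) for k,v in cen((res["top"]+res["side"])/2).items()})
E
python3 -m pendant '[[[12,-14,0],[0,0,0],1],[[20,-24,1],[0,0,0],1],[[25,-30,1],[0,0,0],1],[[25,-30,1],[0,0,0],1],[[25,-30,1],[0,0,0],1],[[25,-30,1],[0,0,0],1],[[25,-30,1],[0,0,0],1],[[25,-30,1],[0,0,0],1],[[25,-30,1],[0,0,0],1],[[25,-30,1],[0,0,0],1],[[25,-30,1],[0,0,0],1],[[25,-30,1],[0,0,0],1]]' 40
python3 -m pendant '[[[25,-30,0],[0,0,0],1],[[25,-30,0],[0,0,0],1],[[25,-30,0],[0,0,0],1],[[25,-30,0],[0,0,0],1],[[25,-30,0],[0,0,0],1],[[25,-30,0],[0,0,0],1],[[25,-30,0],[0,0,0],1],[[25,-30,0],[0,0,0],1],[[25,-30,0],[0,0,0],1],[[20,-22,0],[0,0,0],1],[[10,-12,0],[0,0,0],1],[[0,0,0],[0,0,0],1]]'
python3 -c "
from h import *
go(.519,.1725,.22)"
```

```text
top [ 0.5341 -0.2381 -0.0224] -440.76739501953125
side [ 0.5347 -0.2366 -0.0207] -630.9456787109375
{'B': array([ 0.588, -0.186]), 'W': array([ 0.5858, -0.291 ]), 'S': array([ 0.4831, -0.1837]), 'V': array([ 0.4808, -0.2887])}
t: 1.4
tool_pos: [0.3491, -0.1991, 0.2206]
tool_rot: [3.112, 0.424, 0.002]
contact_force: [1.4, -1.5, -0.2]
opening: 0.0851
grip_force: 0.0
t: 2.4
tool_pos: [0.5134, 0.1632, 0.2202]
tool_rot: [-3.111, -0.431, -0.0]
contact_force: [-0.4, -0.2, -0.6]
opening: 0.0853
grip_force: 0.0
t 2.40 tcp [0.5134 0.1632 0.2202] open 85.3  tool shift mm [ 8.  -7.4  0.2]
```

```bash
python3 - <<'E'
from h import *
from scipy.optimize import minimize
obj={"vial":(.653,.1955,.075,.014),"small":(.455,.284,.072,.022),"wide":(.519,.1725,.078,.030),"bottle":(.446,.020,.102,.022),"oS":(.598,.315,.06,.022),"oW":(.588,.044,.066,.03)}
for k,(x,y,z,r) in obj.items():
  o=[]
  for n in M:
    im=cv2.GaussianBlur(cv2.imread(f"pics/{n}0.png",0).astype(np.float32),(0,0),.7)
    c=M[n]["cam_to_world"][:3,3];az=np.arctan2(y-c[1],x-c[0]);a=az+np.linspace(-1.4,1.4,50)
    def S(p,R):
        q=proj(n,np.c_[p[0]+R*np.cos(a),p[1]+R*np.sin(a),z+0*a]).astype(np.float32)
        return cv2.remap(im,q[:,0].reshape(1,-1),q[:,1].reshape(1,-1),cv2.INTER_LINEAR).mean()
    f=lambda p:S(p,r-.0015)-S(p,r+.0015)
    g=[(f((x+i*.0005,y+j*.0005)),x+i*.0005,y+j*.0005) for i in range(-16,17) for j in range(-16,17)]
    b=min(g);o.append(np.array(b[1:]));print(k,n,np.round(b,4),end=" | ")
  print("mean",np.mean(o,0).round(4))
E
```

```text
vial top [-30.5224   0.655    0.197 ] | vial side [-44.9784   0.656    0.1995] | mean [0.6555 0.1982]
small top [-29.3398   0.4545   0.287 ] | small side [-45.1482   0.455    0.2885] | mean [0.4548 0.2877]
wide top [-30.6613   0.5185   0.1725] | wide side [-48.359    0.5195   0.175 ] | mean [0.519  0.1737]
bottle top [-17.5492   0.454    0.028 ] | bottle side [-5.82241e+01  4.48500e-01  2.35000e-02] | mean [0.4512 0.0258]
oS top [-32.1286   0.5975   0.3185] | oS side [-44.1005   0.5995   0.3205] | mean [0.5985 0.3195]
oW top [-30.5926   0.588    0.0425] | oW side [-4.9185e+01  5.9050e-01  4.4000e-02] | mean [0.5892 0.0432]
```

Both cameras agree to 1–2 mm, except for the bottle in the top view, where the fit locked onto the body. For the bottle I use the side fit, about (0.448, 0.0225). Now I grasp the wide jar.

```bash
python3 -m pendant '[[[4,-4.5,5],[0,0,0],1],[[4,-4,15],[0,0,0],1],[[0,0,25],[0,0,0],1],[[0,0,25],[0,0,0],1],[[0,0,25],[0,0,0],1],[[0,0,25],[0,0,0],1],[[0,0,20],[0,0,0],1],[[0,0,15],[0,0,0],1],[[0,0,10],[0,0,0],1],[[0,0,7],[0,0,0],1],[[0,0,3],[0,0,0],1],[[0,0,0],[0,0,0],1]]' 40
python3 -c "
from h import *
go(.519,.1737,.045)"
```

```text
t: 3.4
tool_pos: [0.5181, 0.1705, 0.0452]
tool_rot: [3.113, 0.425, -0.0]
contact_force: [-0.4, 0.2, 0.5]
opening: 0.0854
grip_force: 0.0
t 3.40 tcp [0.5181 0.1705 0.0452] open 85.4  tool shift mm [ 1.7 -2.8  0.2]
```

```bash
python3 -m pendant '[[[1.7,-2.8,0],[0,0,0],0.95],[[0,0,0],[0,0,0],0.85],[[0,0,0],[0,0,0],0.78],[[0,0,0],[0,0,0],0.7],[[0,0,0],[0,0,0],0.65],[[0,0,0],[0,0,0],0.6],[[0,0,0],[0,0,0],0.5],[[0,0,0],[0,0,0],0.4],[[0,0,0],[0,0,0],0.4],[[0,0,0],[0,0,0],0.4],[[0,0,0],[0,0,0],0.4],[[0,0,0],[0,0,0],0.4]]' 40
python3 -m pendant '[[[0,0,-3],[0,0,0],0.4],[[0,0,-6],[0,0,0],0.4],[[0,0,-12],[0,0,0],0.4],[[0,0,-18],[0,0,0],0.4],[[0,0,-22],[0,0,0],0.4],[[0,0,-22],[0,0,0],0.4],[[0,0,-22],[0,0,0],0.4],[[0,0,-18],[0,0,0],0.4],[[0,0,-12],[0,0,0],0.4],[[0,0,-6],[0,0,0],0.4],[[0,0,-3],[0,0,0],0.4],[[0,0,0],[0,0,0],0.4]]'
python3 -c "
from h import *
go(.5858,-.291,.19)"
```

```text
t: 4.4
tool_pos: [0.5199, 0.1746, 0.0465]
tool_rot: [-3.112, -0.425, -0.003]
contact_force: [-1.2, 2.9, 6.4]
opening: 0.0588
grip_force: 43.8
t: 5.4
tool_pos: [0.5189, 0.174, 0.1893]
tool_rot: [3.113, 0.426, -0.0]
contact_force: [-0.0, 0.5, -2.1]
opening: 0.059
grip_force: 43.5
t 5.40 tcp [0.5189 0.174  0.1893] open 59.0  tool shift mm [-60.4 465.9  -0.7]
```

```bash
python3 -m pendant '[[[-1,6,0],[0,0,0],0.4],[[-2,14,0],[0,0,0],0.4],[[-3,22,0],[0,0,0],0.4],[[-3,26,0],[0,0,0],0.4],[[-3,26,0],[0,0,0],0.4],[[-3,26,0],[0,0,0],0.4],[[-3,26,0],[0,0,0],0.4],[[-3,26,0],[0,0,0],0.4],[[-4,26,0],[0,0,0],0.4],[[-4,26,0],[0,0,0],0.4],[[-4,26,0],[0,0,0],0.4],[[-3,26,0],[0,0,0],0.4]]'
python3 -m pendant '[[[-3,26,0],[0,0,0],0.4],[[-3,26,0],[0,0,0],0.4],[[-3,26,0],[0,0,0],0.4],[[-3,26,0],[0,0,0],0.4],[[-3,26,0],[0,0,0],0.4],[[-3,22,0],[0,0,0],0.4],[[-3,18,0],[0,0,0],0.4],[[-2,12,0],[0,0,0],0.4],[[-1,6,0],[0,0,0],0.4],[[0,2,0],[0,0,0],0.4],[[0,0,0],[0,0,0],0.4],[[0,0,0],[0,0,0],0.4]]'
python3 -c "
from h import *
go(.5858,-.291,.19)"
```

```text
t: 6.4
tool_pos: [0.5573, -0.103, 0.1874]
tool_rot: [-3.112, -0.425, 0.005]
contact_force: [0.9, -0.2, -1.7]
opening: 0.059
grip_force: 43.6
t: 7.4
tool_pos: [0.5864, -0.29, 0.1892]
tool_rot: [-3.112, -0.427, 0.0]
contact_force: [-1.1, 0.5, -2.9]
opening: 0.059
grip_force: 43.6
t 7.40 tcp [ 0.5864 -0.29    0.1892] open 59.0  tool shift mm [-0.8  0.8 -0.8]
```

```bash
python3 -m pendant '[[[-0.8,0.8,4],[0,0,0],0.4],[[0,0,12],[0,0,0],0.4],[[0,0,18],[0,0,0],0.4],[[0,0,20],[0,0,0],0.4],[[0,0,18],[0,0,0],0.4],[[0,0,14],[0,0,0],0.4],[[0,0,9],[0,0,0],0.4],[[0,0,5],[0,0,0],0.4],[[0,0,3],[0,0,0],0.4],[[0,0,0],[0,0,0],0.4],[[0,0,0],[0,0,0],0.4]]'
python3 - <<'E'
from h import *
x,y,z=get_obs()["tool_pos"];b=z-.0455
im=[]
for n,box in(("top",(380,170,505,295)),("side",(290,240,440,440))):
    draw(n,optics.get_image(n),box,[(.5858,-.291,.027,.039),(x,y,b,.03),(x,y,b+.078,.03)],f"pics/_{n}.png");i=cv2.imread(f"pics/_{n}.png");im.append(cv2.resize(i,(int(i.shape[1]*500/i.shape[0]),500)))
c=np.hstack(im);c=c[:,:800] if c.shape[1]<=800 else cv2.resize(c,(800,int(500*800/c.shape[1])));cv2.imwrite("pics/w1.png",c);go(.5858,-.291,.0505)
E
```

```text
t: 8.32
tool_pos: [0.5864, -0.2923, 0.0873]
tool_rot: [3.112, 0.425, 0.002]
contact_force: [0.0, -0.7, -1.9]
opening: 0.0587
grip_force: 43.6
t 8.42 tcp [ 0.5866 -0.2924  0.0877] open 58.6  tool shift mm [-0.4 -1.7 37.2]
```

View pics/w1.png

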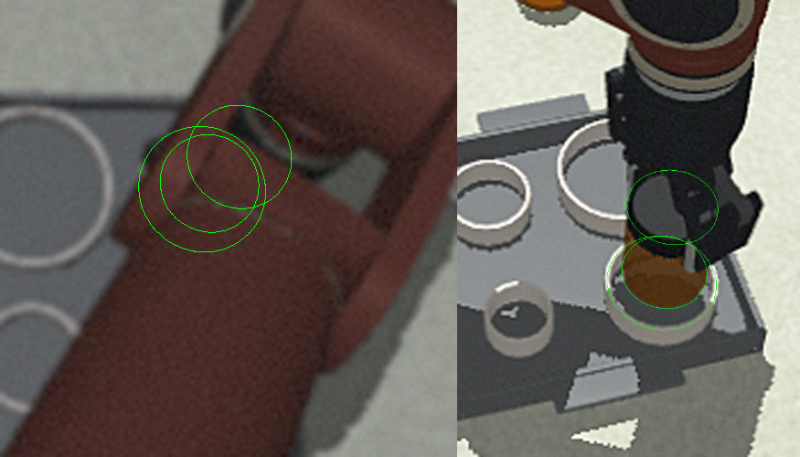

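In the side view the held jar and the ring rim both sit on their predicted outlines, with the bottom at about (665,270) inside the ring. Next I lower it.

```bash
python3 -m pendant '[[[-0.4,-1.2,4],[0,0,0],0.4],[[0,0,7],[0,0,0],0.4],[[0,0,8],[0,0,0],0.4],[[0,0,6],[0,0,0],0.4],[[0,0,4],[0,0,0],0.4],[[0,0,3],[0,0,0],0.4],[[0,0,2],[0,0,0],0.4],[[0,0,1],[0,0,0],0.4],[[0,0,0],[0,0,0],0.4],[[0,0,0],[0,0,0],0.4]]'
python3 -m pendant '[[[0,0,1],[0,0,0],0.4],[[0,0,0.5],[0,0,0],0.4],[[0,0,0],[0,0,0],0.4]]'
```

```text
t: 9.25
tool_pos: [0.5854, -0.2911, 0.0516]
tool_rot: [3.112, 0.426, 0.001]
contact_force: [-0.6, 0.1, -1.4]
opening: 0.059
grip_force: 43.8
t: 9.5
tool_pos: [0.5856, -0.2911, 0.0516]
tool_rot: [3.112, 0.426, 0.001]
contact_force: [-3.1, 2.8, 5.5]
opening: 0.0591
grip_force: 44.4
```

It's touching down (+5.5 N). Release and go to the bottle.

```bash
python3 -m pendant '[[[0,0,0],[0,0,0],0.75],[[0,0,0],[0,0,0],0.85],[[0,0,0],[0,0,0],0.95],[[0,0,0],[0,0,0],0.95],[[0,0,-4],[0,0,0],0.95],[[0,0,-12],[0,0,0],0.95],[[0,0,-22],[0,0,0],0.95],[[0,0,-30],[0,0,0],0.95],[[0,0,-30],[0,0,0],0.95],[[0,0,-25],[0,0,0],0.95],[[0,0,-12],[0,0,0],0.9],[[0,0,-5],[0,0,0],0.9]]'
python3 - <<'E'
from h import *
go(.448,.0225,.19)
im=optics.get_image("side");draw("side",im,(260,270,430,430),[(.5858,-.291,.083,.03),(.5858,-.291,.005,.03)],"pics/w2.png",3)
E
```

```text
t: 10.5
tool_pos: [0.5865, -0.2918, 0.1942]
tool_rot: [3.109, 0.425, 0.008]
contact_force: [1.0, -0.7, -0.3]
opening: 0.0771
grip_force: 0.0
t 10.50 tcp [ 0.5865 -0.2918  0.1942] open 77.1  tool shift mm [ -49.1 -340.     2.4]
```

View pics/w2.png

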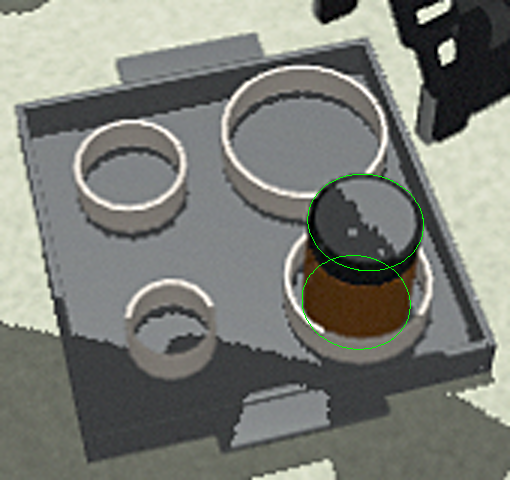

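The wide jar stands upright in its ring, and its outline matches the prediction for a jar on the carrier floor. Bottle next.

```bash
python3 -m pendant '[[[-2,-12,0],[0,0,0],0.9],[[-4,-25,0],[0,0,0],0.9],[[-5,-36,0],[0,0,0],0.9],[[-5,-36,0],[0,0,0],0.9],[[-5,-36,0],[0,0,0],0.9],[[-5,-36,0],[0,0,0],0.9],[[-5,-36,0],[0,0,0],0.9],[[-5,-36,0],[0,0,0],0.9],[[-5,-36,0],[0,0,0],0.9],[[-4,-28,0],[0,0,0],0.9],[[-3,-16,0],[0,0,0],0.9],[[-1,-7,2],[0,0,0],0.9]]'
python3 -m pendant '[[[0,0,5],[0,0,0],0.9],[[0,0,15],[0,0,0],0.9],[[0,0,20],[0,0,0],0.9],[[0,0,20],[0,0,0],0.9],[[0,0,10],[0,0,0],0.9],[[0,0,5],[0,0,0],0.9],[[0,0,0],[0,0,0],0.9],[[0,0,0],[0,0,0],0.9]]'
python3 - <<'E'
from h import *
go(.448,.0225,.074)
im=optics.get_image("side");draw("side",im,(190,160,340,290),[(.448,.0225,.102,.022),(.448,.0225,0,.038),(.448,.0225,.052,.038)],"pics/b1.png",4)
E
```

```text
t: 11.55
tool_pos: [0.4439, 0.0259, 0.1852]
tool_rot: [-3.11, -0.43, 0.006]
contact_force: [0.4, -0.8, 0.6]
opening: 0.077
grip_force: 0.0
t: 12.22
tool_pos: [0.4469, 0.0231, 0.113]
tool_rot: [3.113, 0.425, -0.0]
contact_force: [1.4, 0.2, -0.3]
opening: 0.0765
grip_force: 0.0
t 12.22 tcp [0.4469 0.0231 0.113 ] open 76.5  tool shift mm [ 0.9  0.8 39. ]
```

View pics/b1.png

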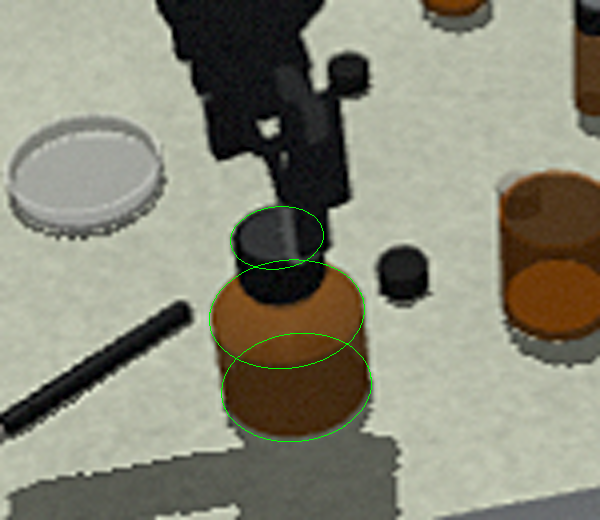

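The outlines fit the bottle to within about 1 px. I'll descend and grip the cap.

```bash
python3 -m pendant '[[[0.9,0.8,5],[0,0,0],0.9],[[0,0,10],[0,0,0],0.9],[[0,0,12],[0,0,0],0.9],[[0,0,7],[0,0,0],0.9],[[0,0,4],[0,0,0],0.8],[[0,0,1],[0,0,0],0.7],[[0,0,0],[0,0,0],0.6],[[0,0,0],[0,0,0],0.5],[[0,0,0],[0,0,0],0.4],[[0,0,0],[0,0,0],0.3],[[0,0,0],[0,0,0],0.25],[[0,0,0],[0,0,0],0.25]]' 60
python3 -m pendant '[[[0,0,0],[0,0,0],0.25],[[0,0,0],[0,0,0],0.25],[[0,0,0],[0,0,0],0.25],[[0,0,0],[0,0,0],0.25]]'
python3 -c "
from h import *
go(.448,.0225,.074)"
```

```text
t: 13.27
tool_pos: [0.4481, 0.0231, 0.0744]
tool_rot: [-3.113, -0.426, -0.001]
contact_force: [-0.1, 1.6, 2.4]
opening: 0.0424
grip_force: 61.3
t: 13.6
tool_pos: [0.4481, 0.0231, 0.0744]
tool_rot: [-3.112, -0.426, -0.001]
contact_force: [-1.5, 1.6, 5.5]
opening: 0.0422
grip_force: 61.5
t 13.60 tcp [0.4481 0.0231 0.0744] open 42.2  tool shift mm [-0.2  0.5  0.4]
```

```bash
python3 -m pendant '[[[0,0,-3],[0,0,0],0.25],[[0,0,-6],[0,0,0],0.25],[[0,0,-12],[0,0,0],0.25],[[0,0,-17],[0,0,0],0.25],[[0,0,-20],[0,0,0],0.25],[[0,0,-20],[0,0,0],0.25],[[0,0,-17],[0,0,0],0.25],[[0,0,-13],[0,0,0],0.25],[[0,0,-8],[0,0,0],0.25],[[0,0,-4],[0,0,0],0.25],[[0,0,0],[0,0,0],0.25]]'
python3 -m pendant '[[[2,5,0],[0,0,0],0.25],[[5,14,0],[0,0,0],0.25],[[7,22,0],[0,0,0],0.25],[[8,25,0],[0,0,0],0.25],[[8,26,0],[0,0,0],0.25],[[8,26,0],[0,0,0],0.25],[[8,26,0],[0,0,0],0.25],[[8,26,0],[0,0,0],0.25],[[8,25,0],[0,0,0],0.25],[[7,20,0],[0,0,0],0.25],[[5,14,0],[0,0,0],0.25],[[3,7,0],[0,0,0],0.25]]'
python3 -m pendant '[[[2,3,0],[0,0,0],0.25],[[0,0,0],[0,0,0],0.25],[[0,0,0],[0,0,0],0.25]]'
python3 -c "
from h import *
go(.588,-.186,.079)"
```

```text
t: 14.52
tool_pos: [0.4478, 0.0228, 0.1941]
tool_rot: [3.112, 0.425, 0.001]
contact_force: [-0.8, 0.7, -4.0]
opening: 0.0422
grip_force: 61.4
t: 15.52
tool_pos: [0.5856, -0.1866, 0.1918]
tool_rot: [-3.113, -0.422, 0.003]
contact_force: [-1.1, 0.0, -4.4]
opening: 0.0424
grip_force: 61.7
t: 15.77
tool_pos: [0.5875, -0.1857, 0.1931]
tool_rot: [-3.112, -0.426, 0.002]
contact_force: [-0.6, -0.1, -2.9]
opening: 0.0425
grip_force: 61.7
t 15.77 tcp [ 0.5875 -0.1857  0.1931] open 42.5  tool shift mm [  0.5   0.5 114.1]
```

```bash
python3 -m pendant '[[[0.5,0.3,4],[0,0,0],0.25],[[0,0,10],[0,0,0],0.25],[[0,0,15],[0,0,0],0.25],[[0,0,16],[0,0,0],0.25],[[0,0,13],[0,0,0],0.25],[[0,0,8],[0,0,0],0.25],[[0,0,4],[0,0,0],0.25],[[0,0,2],[0,0,0],0.25],[[0,0,0],[0,0,0],0.25],[[0,0,0],[0,0,0],0.25]]'
python3 - <<'E'
from h import *
go(.588,-.186,.079);b=get_obs()["tool_pos"][2]-.0742
im=optics.get_image("side");draw("side",im,(270,220,440,400),[(.588,-.186,b,.038),(.588,-.186,b+.052,.038),(.588,-.186,.027,.0475)],"pics/b2.png",3)
E
```

```text
t: 16.6
tool_pos: [0.5891, -0.1865, 0.1227]
tool_rot: [3.112, 0.426, 0.002]
contact_force: [0.3, 0.2, -3.2]
opening: 0.0427
grip_force: 61.7
t 16.60 tcp [ 0.5891 -0.1865  0.1227] open 42.7  tool shift mm [-0.9 -0.8 43.7]
```

View pics/b2.png

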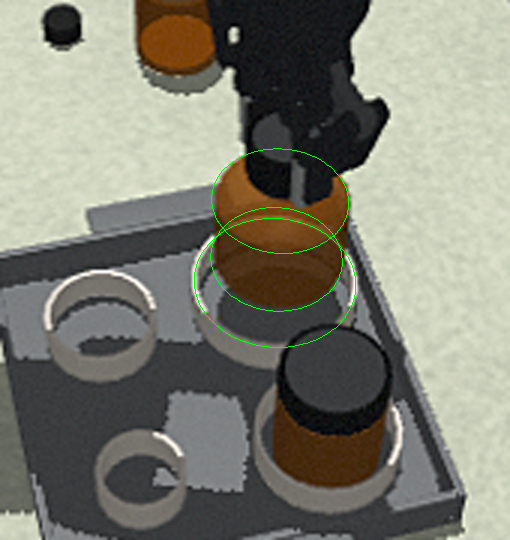

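The bottle sits about 1 px (2 mm) right of the ring's axis, so I correct that by a small shift and lower it.

```bash
python3 -m pendant '[[[-1,-0.5,4],[0,0,0],0.25],[[-0.5,-0.5,8],[0,0,0],0.25],[[0,0,9],[0,0,0],0.25],[[0,0,8],[0,0,0],0.25],[[0,0,5],[0,0,0],0.25],[[0,0,4],[0,0,0],0.25],[[0,0,2],[0,0,0],0.25],[[0,0,1.5],[0,0,0],0.25],[[0,0,1],[0,0,0],0.25],[[0,0,0],[0,0,0],0.25],[[0,0,0],[0,0,0],0.25]]'
python3 -m pendant '[[[0,0,0.8],[0,0,0],0.25],[[0,0,0.4],[0,0,0],0.25],[[0,0,0],[0,0,0],0.25]]'
```

```text
t: 17.57
tool_pos: [0.5871, -0.1858, 0.0797]
tool_rot: [3.112, 0.426, 0.001]
contact_force: [-0.6, -0.3, -4.0]
opening: 0.0422
grip_force: 62.1
t: 17.82
tool_pos: [0.5873, -0.1858, 0.0795]
tool_rot: [3.112, 0.426, 0.002]
contact_force: [-2.5, 1.3, 3.2]
opening: 0.0425
grip_force: 62.5
```

```bash
python3 -m pendant '[[[0,0,0],[0,0,0],0.5],[[0,0,0],[0,0,0],0.6],[[0,0,0],[0,0,0],0.75],[[0,0,0],[0,0,0],0.75],[[0,0,-4],[0,0,0],0.75],[[0,0,-12],[0,0,0],0.75],[[0,0,-22],[0,0,0],0.75],[[0,0,-30],[0,0,0],0.75],[[0,0,-25],[0,0,0],0.75],[[0,0,-15],[0,0,0],0.75],[[0,0,-8],[0,0,0],0.75],[[0,0,0],[0,0,0],0.75]]'
python3 - <<'E'
from h import *
go(.4548,.2877,.19)
im=optics.get_image("side");draw("side",im,(260,210,430,400),[(.588,-.186,.107,.022),(.588,-.186,.057,.038)],"pics/b3.png",3)
E
```

```text
t: 18.82
tool_pos: [0.5882, -0.1863, 0.1978]
tool_rot: [3.11, 0.425, 0.008]
contact_force: [-0.4, 0.6, 1.0]
opening: 0.0643
grip_force: 0.0
t 18.82 tcp [ 0.5882 -0.1863  0.1978] open 64.3  tool shift mm [  -1.3 -492.5    6. ]
```

View pics/b3.png

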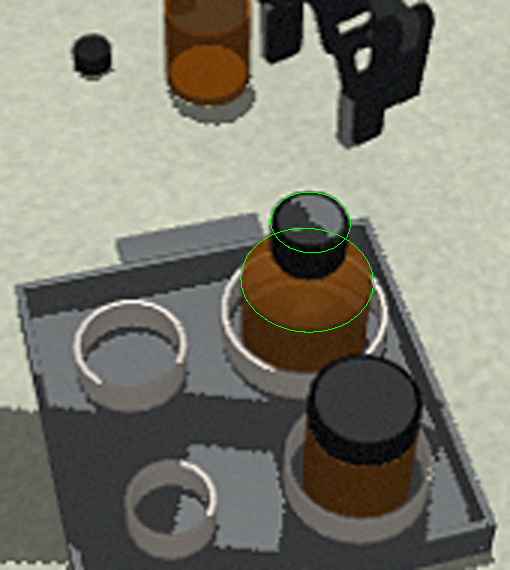

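The bottle is seated and centred. Small jar next.

```bash
python3 -m pendant '[[[0,-12,0],[0,0,0],0.8],[[0,-25,0],[0,0,0],0.8],[[0,-36,0],[0,0,0],0.8],[[0,-36,0],[0,0,0],0.8],[[0,-36,0],[0,0,0],0.8],[[0,-36,0],[0,0,0],0.8],[[0,-36,0],[0,0,0],0.8],[[0,-36,0],[0,0,0],0.8],[[0,-36,0],[0,0,0],0.8],[[0,-36,0],[0,0,0],0.8],[[0,-36,0],[0,0,0],0.8],[[0,-36,0],[0,0,0],0.8]]' 40
python3 -m pendant '[[[0,-36,0],[0,0,0],0.8],[[0,-28,0],[0,0,0],0.8],[[-1,-16,2],[0,0,0],0.8],[[0,-10,4],[0,0,0],0.8],[[0,-5,10],[0,0,0],0.8],[[0,0,20],[0,0,0],0.8],[[0,0,20],[0,0,0],0.8],[[0,0,15],[0,0,0],0.8],[[0,0,8],[0,0,0],0.8],[[0,0,4],[0,0,0],0.8],[[0,0,0],[0,0,0],0.8],[[0,0,0],[0,0,0],0.8]]'
python3 - <<'E'
from h import *
go(.4548,.2877,.041)
E
```

```text
t: 19.87
tool_pos: [0.4777, 0.1985, 0.1919]
tool_rot: [3.112, 0.426, -0.006]
contact_force: [0.7, 0.7, 0.0]
opening: 0.0683
grip_force: 0.0
t: 20.87
tool_pos: [0.4541, 0.2878, 0.1114]
tool_rot: [-3.113, -0.425, -0.001]
contact_force: [-0.2, 0.2, 0.1]
opening: 0.0684
grip_force: 0.0
t 20.87 tcp [0.4541 0.2878 0.1114] open 68.4  tool shift mm [ 0.6  0.3 70.4]
```

```bash
python3 -m pendant '[[[0.6,0.3,5],[0,0,0],0.8],[[0,0,12],[0,0,0],0.8],[[0,0,18],[0,0,0],0.8],[[0,0,16],[0,0,0],0.8],[[0,0,10],[0,0,0],0.8],[[0,0,6],[0,0,0],0.8],[[0,0,3],[0,0,0],0.8],[[0,0,0],[0,0,0],0.7],[[0,0,0],[0,0,0],0.6],[[0,0,0],[0,0,0],0.5],[[0,0,0],[0,0,0],0.4],[[0,0,0],[0,0,0],0.3]]' 40
python3 -m pendant '[[[0,0,0],[0,0,0],0.25],[[0,0,0],[0,0,0],0.25],[[0,0,0],[0,0,0],0.25],[[0,0,0],[0,0,0],0.25],[[0,0,0],[0,0,0],0.25],[[0,0,0],[0,0,0],0.25]]'
python3 - <<'E'
from h import *
go(.4831,-.1837,.19)
E
```

```text
t: 21.87
tool_pos: [0.4552, 0.2883, 0.0422]
tool_rot: [-3.112, -0.426, -0.003]
contact_force: [0.2, 0.8, 3.0]
opening: 0.043
grip_force: 40.6
t: 22.37
tool_pos: [0.4552, 0.2884, 0.0422]
tool_rot: [-3.112, -0.426, -0.003]
contact_force: [-1.2, 0.9, 6.5]
opening: 0.0432
grip_force: 40.9
t 22.37 tcp [0.4552 0.2884 0.0422] open 43.2  tool shift mm [ -99.6  462.1 -148.2]
```

```bash
python3 -m pendant '[[[0,0,-3],[0,0,0],0.25],[[0,0,-6],[0,0,0],0.25],[[0,0,-12],[0,0,0],0.25],[[0,0,-18],[0,0,0],0.25],[[0,0,-22],[0,0,0],0.25],[[0,0,-22],[0,0,0],0.25],[[0,0,-22],[0,0,0],0.25],[[0,0,-18],[0,0,0],0.25],[[0,0,-12],[0,0,0],0.25],[[0,0,-6],[0,0,0],0.25],[[0,0,-4],[0,0,0],0.25],[[0,0,0],[0,0,0],0.25]]'
python3 -m pendant '[[[-1,6,0],[0,0,0],0.25],[[-3,14,0],[0,0,0],0.25],[[-5,22,0],[0,0,0],0.25],[[-6,26,0],[0,0,0],0.25],[[-6,26,0],[0,0,0],0.25],[[-6,26,0],[0,0,0],0.25],[[-6,26,0],[0,0,0],0.25],[[-6,26,0],[0,0,0],0.25],[[-5,26,0],[0,0,0],0.25],[[-5,26,0],[0,0,0],0.25],[[-5,26,0],[0,0,0],0.25],[[-5,26,0],[0,0,0],0.25]]'
python3 -m pendant '[[[-6,26,0],[0,0,0],0.25],[[-6,26,0],[0,0,0],0.25],[[-6,26,0],[0,0,0],0.25],[[-6,26,0],[0,0,0],0.25],[[-6,26,0],[0,0,0],0.25],[[-5,22,0],[0,0,0],0.25],[[-4,18,0],[0,0,0],0.25],[[-2,10,0],[0,0,0],0.25],[[-1,6,0],[0,0,0],0.25],[[0,0,0],[0,0,0],0.25],[[0,0,0],[0,0,0],0.25],[[0,0,0],[0,0,0],0.25]]'
python3 - <<'E'
from h import *
go(.4831,-.1837,.047)
E
```

```text
t: 23.37
tool_pos: [0.4544, 0.2879, 0.1863]
tool_rot: [-3.113, -0.426, -0.0]
contact_force: [0.7, 0.5, -0.4]
opening: 0.0428
grip_force: 40.7
t: 24.37
tool_pos: [0.4706, 0.0046, 0.1845]
tool_rot: [-3.112, -0.425, 0.004]
contact_force: [1.3, -0.3, -1.6]
opening: 0.0429
grip_force: 40.8
t: 25.37
tool_pos: [0.481, -0.1834, 0.1858]
tool_rot: [-3.112, -0.427, 0.001]
contact_force: [0.4, -0.9, 0.1]
opening: 0.0435
grip_force: 40.8
t 25.37 tcp [ 0.481  -0.1834  0.1858] open 43.5  tool shift mm [  2.    1.  138.8]
```

```bash
python3 -m pendant '[[[2,1,4],[0,0,0],0.25],[[0,0,12],[0,0,0],0.25],[[0,0,18],[0,0,0],0.25],[[0,0,20],[0,0,0],0.25],[[0,0,18],[0,0,0],0.25],[[0,0,14],[0,0,0],0.25],[[0,0,8],[0,0,0],0.25],[[0,0,5],[0,0,0],0.25],[[0,0,1],[0,0,0],0.25],[[0,0,0],[0,0,0],0.25],[[0,0,0],[0,0,0],0.25]]'
python3 - <<'E'
from h import *
go(.4831,-.1837,.047);b=get_obs()["tool_pos"][2]-.0416
im=optics.get_image("side");draw("side",im,(240,220,400,390),[(.4831,-.1837,b,.022),(.4831,-.1837,b+.072,.022),(.4831,-.1837,.027,.031)],"pics/s2.png",3)
E
```

```text
t: 26.28
tool_pos: [0.484, -0.185, 0.087]
tool_rot: [3.112, 0.426, 0.002]
contact_force: [0.4, 0.5, -0.9]
opening: 0.0427
grip_force: 40.8
t 26.28 tcp [ 0.484 -0.185  0.087] open 42.7  tool shift mm [-0.6 -1.5 40. ]
```

View pics/s2.png

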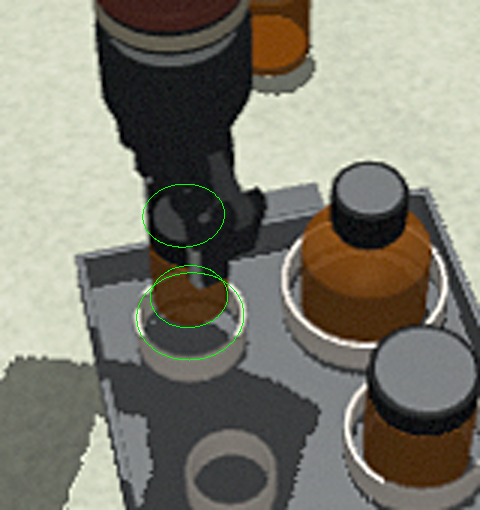

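The small jar lines up with its predicted outline above the ring. Now I lower it.

```bash
python3 -m pendant '[[[-0.6,-1,4],[0,0,0],0.25],[[0,0,8],[0,0,0],0.25],[[0,0,8],[0,0,0],0.25],[[0,0,7],[0,0,0],0.25],[[0,0,5],[0,0,0],0.25],[[0,0,3],[0,0,0],0.25],[[0,0,2],[0,0,0],0.25],[[0,0,1],[0,0,0],0.25],[[0,0,1],[0,0,0],0.25],[[0,0,0],[0,0,0],0.25],[[0,0,0],[0,0,0],0.25]]'
python3 -m pendant '[[[0,0,0.6],[0,0,0],0.25],[[0,0,0.4],[0,0,0],0.25],[[0,0,0],[0,0,0],0.25]]'
```

```text
t: 27.25
tool_pos: [0.4828, -0.1841, 0.0474]
tool_rot: [3.112, 0.426, 0.001]
contact_force: [0.2, 0.4, -0.7]
opening: 0.0429
grip_force: 40.9
t: 27.5
tool_pos: [0.483, -0.1841, 0.0473]
tool_rot: [3.112, 0.426, 0.001]
contact_force: [-2.8, 1.3, 4.8]
opening: 0.0432
grip_force: 41.4
```

```bash
python3 -m pendant '[[[0,0,0],[0,0,0],0.55],[[0,0,0],[0,0,0],0.65],[[0,0,0],[0,0,0],0.75],[[0,0,0],[0,0,0],0.75],[[0,0,-4],[0,0,0],0.75],[[0,0,-12],[0,0,0],0.75],[[0,0,-22],[0,0,0],0.75],[[0,0,-30],[0,0,0],0.75],[[0,0,-30],[0,0,0],0.75],[[0,0,-28],[0,0,0],0.75],[[0,0,-15],[0,0,0],0.75],[[0,0,-5],[0,0,0],0.75]]'
python3 - <<'E'
from h import *
go(.6555,.1982,.19)
im=optics.get_image("side");draw("side",im,(240,220,400,390),[(.4831,-.1837,.077,.022),(.4831,-.1837,.005,.022)],"pics/s3.png",3)
E
```

```text
t: 28.5
tool_pos: [0.4844, -0.1849, 0.1975]
tool_rot: [3.108, 0.425, 0.01]
contact_force: [-0.1, -0.7, -0.6]
opening: 0.064
grip_force: 0.0
t 28.50 tcp [ 0.4844 -0.1849  0.1975] open 64.0  tool shift mm [ 267.6 -323.2    7.2]
```

View pics/s3.png

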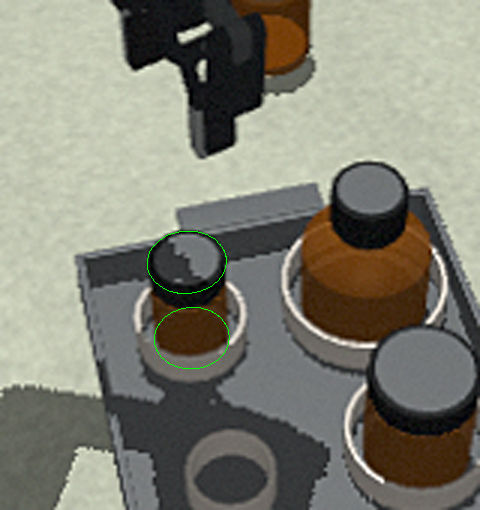

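The small jar is seated and centred. Vial next.

```bash
python3 -m pendant '[[[8,-9,0],[0,0,0],0.7],[[16,-20,0],[0,0,0],0.7],[[24,-29,0],[0,0,0],0.7],[[24,-29,0],[0,0,0],0.7],[[24,-29,0],[0,0,0],0.7],[[24,-29,0],[0,0,0],0.7],[[24,-29,0],[0,0,0],0.7],[[24,-29,0],[0,0,0],0.7],[[24,-29,0],[0,0,0],0.7],[[24,-29,0],[0,0,0],0.7],[[22,-26,0],[0,0,0],0.7],[[16,-20,0],[0,0,0],0.7]]' 35
python3 -m pendant '[[[10,-12,2],[0,0,0],0.7],[[4,-4,5],[0,0,0],0.7],[[0,0,12],[0,0,0],0.7],[[0,0,20],[0,0,0],0.7],[[0,0,20],[0,0,0],0.7],[[0,0,15],[0,0,0],0.7],[[0,0,8],[0,0,0],0.7],[[0,0,3],[0,0,0],0.7],[[0,0,0],[0,0,0],0.7],[[0,0,0],[0,0,0],0.7]]'
python3 - <<'E'
from h import *
go(.6555,.1982,.044)
E
```

```text
t: 29.55
tool_pos: [0.6438, 0.1836, 0.189]
tool_rot: [-3.111, -0.428, 0.007]
contact_force: [-0.0, -0.8, 0.5]
opening: 0.0599
grip_force: 0.0
t: 30.38
tool_pos: [0.6545, 0.1989, 0.108]
tool_rot: [-3.113, -0.425, -0.002]
contact_force: [0.1, 0.3, 0.2]
opening: 0.0595
grip_force: 0.0
t 30.38 tcp [0.6545 0.1989 0.108 ] open 59.5  tool shift mm [ 0.7  0.9 64. ]
```

```bash
python3 -m pendant '[[[0.7,0.9,5],[0,0,0],0.7],[[0,0,12],[0,0,0],0.7],[[0,0,16],[0,0,0],0.7],[[0,0,14],[0,0,0],0.7],[[0,0,9],[0,0,0],0.7],[[0,0,5],[0,0,0],0.7],[[0,0,2.5],[0,0,0],0.65],[[0,0,0],[0,0,0],0.6],[[0,0,0],[0,0,0],0.5],[[0,0,0],[0,0,0],0.42],[[0,0,0],[0,0,0],0.36],[[0,0,0],[0,0,0],0.3]]' 35
python3 -m pendant '[[[0,0,0],[0,0,0],0.24],[[0,0,0],[0,0,0],0.18],[[0,0,0],[0,0,0],0.12],[[0,0,0],[0,0,0],0.1],[[0,0,0],[0,0,0],0.1],[[0,0,0],[0,0,0],0.1],[[0,0,0],[0,0,0],0.1]]'
python3 - <<'E'
from h import *
go(.4808,-.2887,.19)
E
```

```text
t: 31.38
tool_pos: [0.6555, 0.1987, 0.0447]
tool_rot: [-3.112, -0.426, -0.003]
contact_force: [-0.6, 0.2, 1.7]
opening: 0.0271
grip_force: 34.5
t: 31.97
tool_pos: [0.6556, 0.1987, 0.0447]
tool_rot: [-3.112, -0.426, -0.003]
contact_force: [0.1, 1.5, 5.2]
opening: 0.0274
grip_force: 34.8
t 31.97 tcp [0.6556 0.1987 0.0447] open 27.4  tool shift mm [-299.   422.6 -145.8]
```

```bash
python3 -m pendant '[[[0,0,-3],[0,0,0],0.1],[[0,0,-6],[0,0,0],0.1],[[0,0,-12],[0,0,0],0.1],[[0,0,-18],[0,0,0],0.1],[[0,0,-22],[0,0,0],0.1],[[0,0,-22],[0,0,0],0.1],[[0,0,-22],[0,0,0],0.1],[[0,0,-18],[0,0,0],0.1],[[0,0,-12],[0,0,0],0.1],[[0,0,-6],[0,0,0],0.1],[[0,0,-4],[0,0,0],0.1],[[0,0,0],[0,0,0],0.1]]'
python3 -m pendant '[[[-4,6,0],[0,0,0],0.1],[[-9,12,0],[0,0,0],0.1],[[-14,20,0],[0,0,0],0.1],[[-17,24,0],[0,0,0],0.1],[[-17,24,0],[0,0,0],0.1],[[-17,24,0],[0,0,0],0.1],[[-17,24,0],[0,0,0],0.1],[[-17,24,0],[0,0,0],0.1],[[-17,24,0],[0,0,0],0.1],[[-17,24,0],[0,0,0],0.1],[[-17,24,0],[0,0,0],0.1],[[-17,24,0],[0,0,0],0.1]]'
python3 -m pendant '[[[-17,24,0],[0,0,0],0.1],[[-17,24,0],[0,0,0],0.1],[[-17,24,0],[0,0,0],0.1],[[-17,24,0],[0,0,0],0.1],[[-17,24,0],[0,0,0],0.1],[[-14,20,0],[0,0,0],0.1],[[-11,15,0],[0,0,0],0.1],[[-6,9,0],[0,0,0],0.1],[[-3,4,0],[0,0,0],0.1],[[0,0,0],[0,0,0],0.1],[[0,0,0],[0,0,0],0.1],[[0,0,0],[0,0,0],0.1]]'
python3 - <<'E'
from h import *
go(.4808,-.2887,.0497)
E
```

```text
t: 32.97
tool_pos: [0.6549, 0.1985, 0.1889]
tool_rot: [-3.113, -0.426, -0.0]
contact_force: [1.4, 0.3, -0.6]
opening: 0.0271
grip_force: 34.4
t: 33.97
tool_pos: [0.5475, -0.0963, 0.1872]
tool_rot: [-3.112, -0.425, 0.004]
contact_force: [0.3, -0.5, -1.0]
opening: 0.0275
grip_force: 34.5
t: 34.97
tool_pos: [0.4803, -0.2873, 0.1884]
tool_rot: [-3.112, -0.427, 0.0]
contact_force: [-0.4, -0.4, -0.2]
opening: 0.027
grip_force: 34.5
t 34.97 tcp [ 0.4803 -0.2873  0.1884] open 27.0  tool shift mm [  0.2   1.5 138.7]
```

```bash
python3 -m pendant '[[[0.2,1,4],[0,0,0],0.1],[[0,0,12],[0,0,0],0.1],[[0,0,18],[0,0,0],0.1],[[0,0,20],[0,0,0],0.1],[[0,0,18],[0,0,0],0.1],[[0,0,14],[0,0,0],0.1],[[0,0,8],[0,0,0],0.1],[[0,0,5],[0,0,0],0.1],[[0,0,1],[0,0,0],0.1],[[0,0,0],[0,0,0],0.1],[[0,0,0],[0,0,0],0.1]]'
python3 - <<'E'
from h import *
go(.4808,-.2887,.0497);b=get_obs()["tool_pos"][2]-.0443
im=optics.get_image("side");draw("side",im,(240,260,410,420),[(.4808,-.2887,b,.014),(.4808,-.2887,b+.075,.014),(.4808,-.2887,.027,.023)],"pics/v2.png",3)
E
```

```text
t: 35.88
tool_pos: [0.4812, -0.2896, 0.0896]
tool_rot: [3.111, 0.426, 0.002]
contact_force: [-0.1, -1.0, -0.6]
opening: 0.027
grip_force: 34.5
t 35.88 tcp [ 0.4812 -0.2896  0.0896] open 27.0  tool shift mm [-0.2 -1.  39.9]
```

View pics/v2.png

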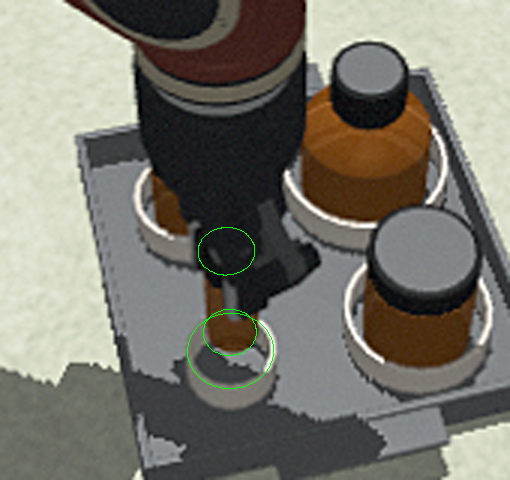

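The vial is aligned with its ring. Now I lower it.

```bash
python3 -m pendant '[[[-0.2,-0.6,4],[0,0,0],0.1],[[0,0,8],[0,0,0],0.1],[[0,0,8],[0,0,0],0.1],[[0,0,7],[0,0,0],0.1],[[0,0,5],[0,0,0],0.1],[[0,0,3],[0,0,0],0.1],[[0,0,2],[0,0,0],0.1],[[0,0,1],[0,0,0],0.1],[[0,0,1],[0,0,0],0.1],[[0,0,0],[0,0,0],0.1],[[0,0,0],[0,0,0],0.1]]'
python3 -m pendant '[[[0,0,0.6],[0,0,0],0.1],[[0,0,0.4],[0,0,0],0.1],[[0,0,0],[0,0,0],0.1]]'
```

```text
t: 36.85
tool_pos: [0.4805, -0.2888, 0.0499]
tool_rot: [3.112, 0.426, 0.001]
contact_force: [0.2, 0.1, 0.2]
opening: 0.0271
grip_force: 34.6
t: 37.1
tool_pos: [0.4806, -0.2889, 0.0497]
tool_rot: [3.112, 0.426, 0.001]
contact_force: [-0.8, 1.4, 4.5]
opening: 0.0269
grip_force: 35.0
```

```bash
python3 -m pendant '[[[0,0,0],[0,0,0],0.36],[[0,0,0],[0,0,0],0.45],[[0,0,0],[0,0,0],0.55],[[0,0,0],[0,0,0],0.6],[[0,0,-3],[0,0,0],0.6],[[0,0,-8],[0,0,0],0.6],[[0,0,-16],[0,0,0],0.6],[[0,0,-26],[0,0,0],0.6],[[0,0,-30],[0,0,0],0.6],[[0,0,-30],[0,0,0],0.6],[[0,0,-30],[0,0,0],0.6],[[0,0,-15],[0,0,0],0.6]]'
python3 -m pendant '[[[-6,12,0],[0,0,0],0.6],[[-12,24,0],[0,0,0],0.6],[[-15,30,0],[0,0,0],0.6],[[-15,30,0],[0,0,0],0.6],[[-15,30,0],[0,0,0],0.6],[[-15,30,0],[0,0,0],0.6],[[-15,30,0],[0,0,0],0.6],[[-15,30,0],[0,0,0],0.6],[[-12,24,0],[0,0,0],0.6],[[-6,12,0],[0,0,0],0.6],[[0,0,0],[0,0,0],0.6],[[0,0,0],[0,0,0],0.6]]'
python3 - <<'E'
from h import *
C=[(.588,-.186,.107,.022),(.5858,-.291,.083,.03),(.4831,-.1837,.077,.022),(.4808,-.2887,.08,.014),(.5985,.3195,.06,.022),(.5892,.0432,.066,.03)]
a=[]
for n,b in(("top",(130,150,480,320)),("side",(225,110,440,430))):
    draw(n,optics.get_image(n),b,C,f"pics/_{n}.png",4);i=cv2.imread(f"pics/_{n}.png")
    a.append(i)
t,s=a;s=cv2.resize(s,(380,int(s.shape[0]*380/s.shape[1])));t=t[:,(4*210):][:,:560];t=cv2.resize(t,(420,int(t.shape[0]*420/t.shape[1])))
c=np.zeros((max(t.shape[0],s.shape[0]),800,3),np.uint8);c[:t.shape[0],:420]=t;c[:s.shape[0],420:]=s;cv2.imwrite("pics/end.png",c[:600])
E
```

```text
t: 38.1
tool_pos: [0.4817, -0.2898, 0.2123]
tool_rot: [3.107, 0.425, 0.008]
contact_force: [0.6, -0.7, -0.1]
opening: 0.0512
grip_force: 0.0
t: 39.1
tool_pos: [0.4261, -0.565, 0.2055]
tool_rot: [-3.111, -0.424, 0.001]
contact_force: [0.1, 0.1, 1.0]
opening: 0.0518
grip_force: 0.0
```

View pics/end.png

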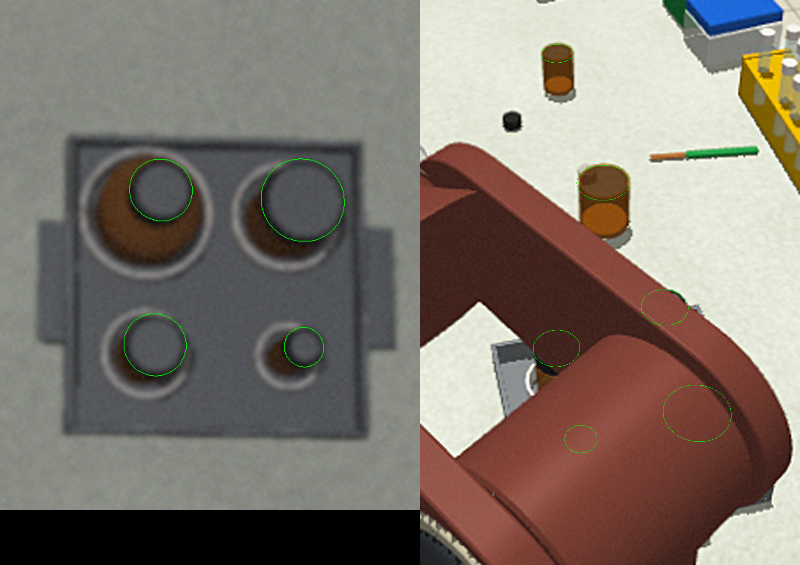

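The top view shows all four cap outlines exactly where seated, upright containers should be, and the open jars have not moved.

```bash
python3 -c "
from station import ctrl
print(ctrl.finish_job())"
```

```text
the job is handed in; nothing more can be done
None
```

The job is handed in at about 39 s on the robot's clock: all four closed containers stand upright and fully down in their own rings, and both open jars stand where they were, as checked in the last pictures; no verdict came back.

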